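# Find the worn fan gearbox by its backlash and stage its new pinion

### The arm

A 6-joint arm with a two-finger parallel gripper is mounted at the origin on the work surface. World frame = base frame: x ahead of the robot, y to its left, z up, the work surface at z = 0. Lengths are in m, angles in rad, forces in N, time in s.
With the tool pointing down it reaches from about 0.325 to 0.75 m from the base axis. Payload 7.6 kg.
Tool frame: the origin (TCP) lies midway between the tips of the shut fingers; the grasp point (between the pads) lies 19 mm behind it; z points along the fingers, y is the direction in which the jaws open and shut (so a half turn about z gives the same grasp; the last joint's range is limited). The gripper opens to 85 mm and grips with 20 to 120 N. Pads are 22 mm wide; open, the fingers measure 114 mm over their backs; the gripper's body (76 mm by 85 mm) begins 54 mm behind the grasp point. The pads swing forward as they close: fully open they stand 13 mm farther back than shut.
Start: joints at [1.18, 0.052, 1.401, -0, 1.689, -0.07], TCP at [0.166, 0.498, 0.231] pointing down, gripper open.
Joint ranges: [-2.9, 2.9], [-0.91, 2.17], [0.12, 2.37], [-1.06, 4.2], [0.26, 2.73], [-2.93, 2.93]. Speed limits (rad/s): [2.57, 2.57, 3.01, 3.14, 3.14, 3.14].

### API

Orientations are given as a rotation vector (axis times angle).
In Python, from bench import r, viewer gives the robot as it stands.
- The arm moves only by the shell command python3 -m jog 'ROWS' [FORCE]. ROWS is JSON, a list of rows, each an object with "translation": the shift along the world's x, y, z in mm, a list of three; "delta_rot": the turn, a rotation vector about the world's x, y, z in rad, a list of three; "jaw": the opening in per cent of the stroke, from 0 (shut) to 100 (fully open). In form: [{"translation": [dx, dy, dz], "delta_rot": [ax, ay, az], "jaw": jaw}, ...]. A call has 1 to 5 rows; each row shifts and turns the pose as measured when the row begins; what a row does not reach is not made up. A row lasts 1/8 s, in which the tool goes at most 62.5 mm and 10.7 degrees, less where a joint would pass 70% of its speed; a pose out of reach is approached as far as the arm can. A call with a gripper value outside its range is refused whole. The fingers move at their own pace and stop on an object; FORCE is the grip in N (left out, the last holds). Time passes only in rows, so rows that do not move let the fingers close. It gives the time, the measured TCP pose, the force and the opening at its end, in the units of the state.
- r.get_obs(): the state, without advancing time (a new reading comes with each control period).
- viewer.get_image(name): name is "side" or "top"; returns a dict with "image" (480x640x3 uint8, blue, green, red), "fx", "fy", "cx", "cy" (pixels), "distortion" ([k1, k2, p1, p2, k3] as OpenCV has them; the pictures are not rectified), "R" (3x3) and "t" (3): a world point X has camera coordinates R X + t. Camera axes: x right, y down, z forward; pixel columns grow to the right and rows downward; lengths in m; the calibration is good to about 2 mm. A picture is of the moment at which its call begins. There is no depth.
- r.job_done(): hands the job in, once; it reports no verdict.
The state is a dict: "time_s": time; "joint_positions": joint angles; "dq": joint speeds; "tau": joint torques, N m; "position": TCP position; "eef_rot": TCP orientation; "force": force on the tool from outside, world axes, zero at the start; "ft_torque": the same for the moment, N m; "width": finger opening in m.
Only numpy, scipy, OpenCV 4.12 (cv2) and the standard library are available. Lean on these libraries where they do the work, as an engineer would, in place of code of your own. Each camera call takes 0.05 s, during which the arm holds its last target.

### The job

One of these three desk-fan gearboxes has a worn gear: its crank has far more free play than the others. Find it by gently wiggling the cranks by their pins, under the light bar, without forcing the gears; swing the worn one's crank to the left until it resists, then to the right until it resists, and leave it there. Then stand the new brass pinion, hub up, in the tray of the worn gearbox, let go of it, and leave the jar, screwdriver and drive where they are.

Things in the scene. Friction and masses are not known exactly. Their poses are not given: they have to be found in the camera images.
- unit_a: Gearbox on a plywood sled 225 x 88 x 8 mm: a parts tray at the near end, behind it an aluminium block 90 x 76 x 44 mm whose top face slopes 35 deg, looking up and towards the robot. Origin on the desk, 125 mm from the near edge, 100 mm from the far edge; x away from the robot, y left, z up. The three units look alike, stand side by side 120 mm apart in random order, and are fixed.
- unit_b: Gearbox on its sled, same make, size and frame as unit_a. On each, a shaft square to the sloping face, near its top, carries a crank that hangs down the slope. In the free play the crank turns with under 1 N at the pin; then the gears resist like a stiff spring, about 3 N more per mm at the pin, and push the crank back to the end of the free play when it is let go; within the play it stays where it is left.
- unit_c: Gearbox on its sled, same make, size and frame as unit_a. In two of the units the pin has 3 to 4 mm of free play to each side of the middle, in the worn one 12 mm. Which unit is worn cannot be seen, only felt.
- pin_a (a point): Grip point on unit_a's crank pin: round steel, 12 mm thick, square to the sloping face (leans 35 deg from vertical towards the robot). On the pin's axis, 12 mm below its free end, 24 mm above the crank arm, 103 mm above the desk, 55 mm from the shaft axis. Crank centred: x = -9 mm, y = 0 in the unit's frame; it swings on an arc to left (+y) or right (-y). Starts within 3 mm of centre.
- pin_b (a point): Grip point on unit_b's crank pin, same shape and meaning as pin_a.
- pin_c (a point): Grip point on unit_c's crank pin, same shape and meaning as pin_a.
- tray_a (a point): Centre of the inner floor of unit_a's open plastic tray, 13 mm above the desk, 85 mm to the near side (-x) of the unit's origin. Tray 70 x 70 mm outside, 62 x 62 mm inside, rim 28 mm above the desk.
- tray_b (a point): Centre of the inner floor of unit_b's open plastic tray, 13 mm above the desk, 85 mm to the near side (-x) of the unit's origin. Tray 70 x 70 mm outside, 62 x 62 mm inside, rim 28 mm above the desk.
- tray_c (a point): Centre of the inner floor of unit_c's open plastic tray, 13 mm above the desk, 85 mm to the near side (-x) of the unit's origin. Tray 70 x 70 mm outside, 62 x 62 mm inside, rim 28 mm above the desk.
- light_bar: Fixed LED light: a level bar 50 x 500 x 20 mm, underside 180 mm above the desk, on a post at each end (y = +-238 mm). Origin on the desk, x away from the robot, y left; the bar spans x = 17 to 67 mm. The units stand under it with its heading, origins near its x = 0: a hand straight down on a pin hits it, one leaning back 25 to 45 deg towards the robot clears it.
- pinion: The new brass pinion, loose, 90 g: a toothed disc 37 mm across the teeth and 12 mm thick with a round hub 18 mm thick rising from its middle; 34 mm tall in all. Origin: centre of the disc's flat underside; z along the hub. It stands hub up on the bare desk to the right or left of the light bar.
- jar: Bystander: small round white grease jar with a black lid, 48 mm wide, 55 mm tall, origin under its centre, on the desk at the other side from the pinion.
- screwdriver: Bystander: screwdriver with black handle lying on the desk beyond the gearboxes, along x of its own frame.
- drive: Bystander: flat solid-state drive 70 x 100 x 9 mm lying on the desk beyond the gearboxes, origin under its centre.

How it is judged:
On the way, in this order (a step that is already met when the one before it is completed fails the run):
1. the worn gearbox's crank is swung to the left to the end of its free play ((y of pin_a in the frame of unit_a above 0.01 m or y of pin_b in the frame of unit_b above 0.01 m or y of pin_c in the frame of unit_c above 0.01 m)), for 0.05 s.
2. and then to the right to the other end of its free play ((y of pin_a in the frame of unit_a below -0.01 m or y of pin_b in the frame of unit_b below -0.01 m or y of pin_c in the frame of unit_c below -0.01 m)), for 0.05 s.
At the end, for the whole second after the job is handed in: The worn gearbox's crank rests at the right of its free play (pin over 8 mm right of the middle, which a sound gearbox cannot hold), and the pinion stands hub up (within 7 degrees) and still on the floor of that gearbox's tray, within 16 mm of its centre, released (((x of pinion in the frame of tray_a between -0.016 and 0.016 m and y of pinion in the frame of tray_a between -0.016 and 0.016 m and z of pinion in the frame of tray_a between -0.003 and 0.005 m and y of pin_a in the frame of unit_a below -0.008 m) or (x of pinion in the frame of tray_b between -0.016 and 0.016 m and y of pinion in the frame of tray_b between -0.016 and 0.016 m and z of pinion in the frame of tray_b between -0.003 and 0.005 m and y of pin_b in the frame of unit_b below -0.008 m) or (x of pinion in the frame of tray_c between -0.016 and 0.016 m and y of pinion in the frame of tray_c between -0.016 and 0.016 m and z of pinion in the frame of tray_c between -0.003 and 0.005 m and y of pin_c in the frame of unit_c below -0.008 m)) and angle between pinion's own z axis and vertical below 0.12 rad and linear speed of pinion below 0.02 m/s); the robot touches nothing.
It fails at once if gears are forced: a crank pin is pushed more than 19 mm from its middle position (y of pin_a in the frame of unit_a above 0.019 m or y of pin_a in the frame of unit_a below -0.019 m or y of pin_b in the frame of unit_b above 0.019 m or y of pin_b in the frame of unit_b below -0.019 m or y of pin_c in the frame of unit_c above 0.019 m or y of pin_c in the frame of unit_c below -0.019 m).
It fails at once if the jar, the screwdriver or the drive is displaced by more than 25 mm (distance of any of jar, screwdriver, drive from where it was at the start of the episode above 0.025 m).
It also fails if it takes over 72 s, if anything falls off the work surface, if the arm or the gripper's body presses on something with over 40 N, if the wrist force passes 120 N, or if a joint passes its speed limit or range.

## Working session

There is one attempt and no reset: what is moved stays moved. The work goes in short steps, Python scripts to look and compute and a shell command to move; the robot and the scene stay as the last step left them, time stands still between calls to the robot, and variables do not carry over. Pictures are saved under pics/ and viewed, and the job is handed in when it is done.

```bash
ls; mkdir -p pics; python3 - <<'E'
from bench import r, viewer
import cv2
for n in("side","top"):
    d=viewer.get_image(n); cv2.imwrite(f"pics/{n}0.png",d["image"])
    print(n,d["fx"],d["fy"],d["cx"],d["cy"],d["distortion"],d["R"],d["t"])
print(r.get_obs())
E
```

```text
pics
side 472.7246881384367 472.7246881384367 319.9029267553425 238.13647857532274 [-0.06488994  0.          0.          0.          0.        ] [[-0.99594798 -0.08702914  0.02266162]
 [-0.0636442   0.50405318 -0.86132445]
 [ 0.06353766 -0.85927663 -0.50754965]] [0.62429259 0.13463502 1.14282331]
top 510.00886369069303 510.00886369069303 316.8544207307169 242.63730768734644 [0.00547455 0.         0.         0.         0.        ] [[ 0.03971195 -0.99920639  0.00308946]
 [-0.97584883 -0.03944796 -0.21485558]
 [ 0.21480694  0.00551748 -0.97664094]] [-0.03388145  0.64265134  1.0131984 ]
{'time_s': 0.1, 'joint_positions': array([ 1.17968742e+00,  5.27998128e-02,  1.40158605e+00,  9.57724220e-06,
        1.68862473e+00, -7.02929058e-02]), 'dq': array([-0.00107173,  0.00100432, -0.00286831,  0.00154489, -0.00225015,
       -0.00025829]), 'tau': array([ 1.23607642e-03, -3.82583356e+01, -3.60982919e+01, -1.12445762e-04,
        4.80793737e-03, -3.27759217e-06]), 'position': array([0.16542591, 0.49797973, 0.23056178]), 'eef_rot': array([-5.01723139e-01, -3.10093185e+00,  2.16463904e-03]), 'force': array([-0.00270869, -0.64573587,  0.0773931 ]), 'ft_torque': array([ 0.00108452, -0.03819099, -0.0049252 ]), 'width': 0.08550126680364857}
```

View pics/side0.png

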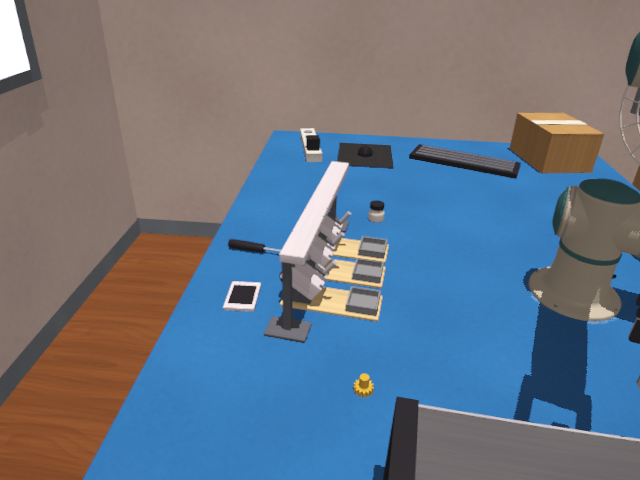

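View pics/top0.png

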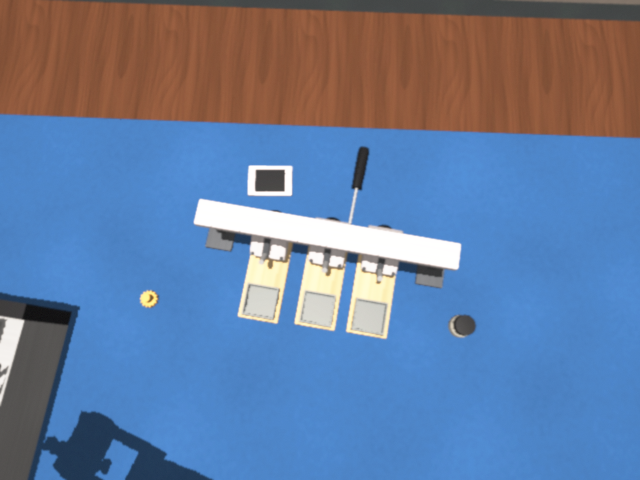

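The side view shows the pinion at (364,385) and the three units in a row, with the jar at (377,211). In the top view the pinion is at (149,298), the trays at (262,301), (319,309) and (368,317), and the jar at (463,326). Next I'll measure these.

```bash
cat > h.py <<'E'
import numpy as np, cv2
from bench import r, viewer
def K(d): return np.array([[d["fx"],0,d["cx"]],[0,d["fy"],d["cy"]],[0,0,1.]])
def ray(d,uv):
    p=cv2.undistortPoints(np.array([[uv]],float),K(d),np.array(d["distortion"],float))[0,0]
    R=np.array(d["R"]);C=-R.T@np.array(d["t"]); v=R.T@np.array([p[0],p[1],1.]); return C,v/np.linalg.norm(v)
def onz(d,uv,z):
    C,v=ray(d,uv); return C+v*(z-C[2])/v[2]
def tri(a,b):
    A=np.zeros((3,3));y=np.zeros(3)
    for C,v in(a,b):
        P=np.eye(3)-np.outer(v,v);A+=P;y+=P@C
    X=np.linalg.solve(A,y); return X,[np.linalg.norm((np.eye(3)-np.outer(v,v))@(X-C)) for C,v in(a,b)]
def proj(d,X):
    R=np.array(d["R"]);return cv2.projectPoints(np.array([X],float),cv2.Rodrigues(R)[0],np.array(d["t"],float),K(d),np.array(d["distortion"],float))[0][0,0]
E
python3 - <<'E'
from h import *
t=viewer.get_image("top");s=viewer.get_image("side")
def masks(d,nm):
    hsv=cv2.cvtColor(d["image"],cv2.COLOR_BGR2HSV)
    out={}
    for k,lo,hi in(("brass",(15,150,120),(32,255,255)),("gray",(0,0,60),(179,60,170)),("wood",(10,60,120),(28,180,255)),("white",(0,0,200),(179,40,255))):
        m=cv2.inRange(hsv,lo,hi)
        cs,_=cv2.findContours(m,cv2.RETR_EXTERNAL,cv2.CHAIN_APPROX_NONE)
        for c in cs:
            a=cv2.contourArea(c)
            if a>40 and c[:,0,1].mean()>130:
                rc=cv2.minAreaRect(c); print(nm,k,a,np.round(rc[0],1),np.round(rc[1],1),round(rc[2],1))
masks(t,"top");masks(s,"side")
for nm,d,(x0,x1,y0,y1) in(("top",t,(230,410,190,345)),("side",s,(270,400,180,330))):
    cv2.imwrite(f"pics/{nm}_c.png",cv2.resize(d["image"][y0:y1,x0:x1],None,fx=4,fy=4,interpolation=cv2.INTER_CUBIC))
E
```

```text
top gray 50.0 [  2.5 329. ] [20.  5.] 90.0
top gray 357.0 [461.5 325.5] [21. 25.] 90.0
top gray 6744.0 [ 33.5 389.5] [179.  67.] 90.0
top gray 1604.0 [325.1 258.3] [243.5  22.6] 9.8
top gray 561.5 [269.5 180. ] [20. 29.] 90.0
top wood 62.5 [335.4 310.3] [ 3.5 31.4] 9.5
top wood 200.0 [148.5 298.5] [15. 17.] 90.0
top wood 167.5 [387.5 288.1] [12.1 26.2] 2.6
top wood 44.5 [371.4 274.8] [25.1  8.6] 38.7
top wood 198.5 [332.9 277.9] [18.7 30.4] 7.1
top wood 507.5 [271.7 280.3] [27.4 82.5] 12.1
top white 793.5 [ 11.5 359.5] [85. 23.] 90.0
top white 731.5 [367.9 315.6] [28.8 32.8] 8.1
top white 763.0 [317.  309.7] [31.4 28.9] 9.5
top white 699.5 [260.5 302.4] [28.6 28.8] 10.3
top white 92.0 [389.  269.5] [ 9. 14.] 90.0
top white 105.5 [368.4 266.3] [15.5  9.3] 15.9
top white 108.0 [336. 261.] [10. 14.] 90.0
top white 129.0 [315.3 257.7] [15.3 11.2] 8.1
top white 167.0 [277.2 252.3] [14.9 14.1] 12.5
top white 132.5 [255.8 248.7] [12.7 13.5] 11.3
top white 6904.5 [330.7 216.1] [268.3  62. ] 9.9
top white 1238.5 [269.5 180.5] [29. 43.] 90.0
side brass 269.5 [363. 385.] [22. 18.] 90.0
side gra
[... 331 characters left out ...]
3.5 [602.  226.9] [86.3 68.2] 14.0
side gray 2161.5 [329.1 235.2] [ 54.6 128. ] 38.0
side gray 875.5 [465.  157.7] [100.4  10.4] 10.3
side gray 118.5 [311.2 147.3] [30.5 16.2] 77.2
side wood 969.0 [337.  301.8] [86.8 25.1] 9.0
side wood 553.5 [355.2 273.3] [56.3 21. ] 8.5
side wood 456.0 [360.1 250. ] [53.4 18. ] 8.7
side wood 23839.0 [ 91.  350.4] [105.9 313. ] 28.5
side wood 2194.0 [571. 148.] [48. 66.] 90.0
side white 45.0 [551.5 426.5] [128.4   1.7] 8.8
side white 764.5 [241.6 294.6] [35.6 27.3] 3.6
side white 87.5 [316.8 281.4] [14.2  8.8] 36.9
side white 52.0 [327.  252.4] [10.   7.8] 36.9
side white 2016.5 [316.3 210.1] [ 23.3 112.2] 29.4
side white 95.5 [308.6 135.1] [17.5 13.3] 76.0
```

View pics/top_c.png

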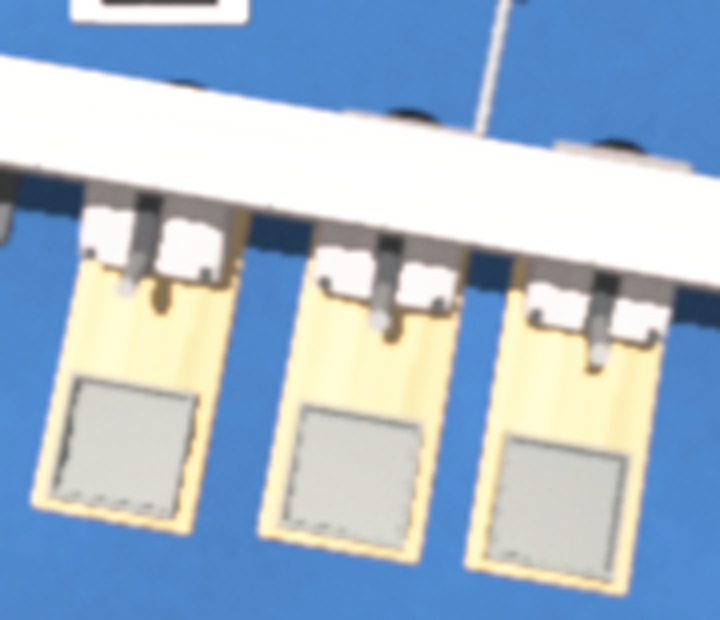

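View pics/side_c.png

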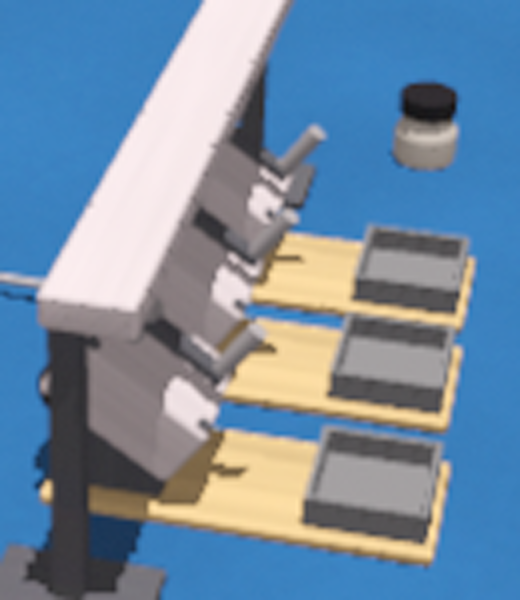

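The crops show the near sled corners, tray rims and pin tips for all three units clearly. I'll triangulate the pin tips and fit the unit frames.

```bash
python3 - <<'E'
from h import *
t=viewer.get_image("top");s=viewer.get_image("side")
T=lambda c:((c[0]+.5)/4-.5+230,(c[1]+.5)/4-.5+190)
S=lambda c:((c[0]+.5)/4-.5+270,(c[1]+.5)/4-.5+180)
sl={"L":[(32,507),(190,533)],"M":[(258,537),(418,562)],"R":[(465,570),(627,594)]}
# side-view near corners (right=far y-, left = near y+): 
ss={"L":(433,562),"M":(445,428),"R":(462,326)}
pt={"L":(128,288),"M":(380,320),"R":(597,358)}
ps={"L":(257,332),"M":(289,214),"R":(318,132)}
tray={"L":(260.5,302.4),"M":(317.,309.7),"R":(367.9,315.6)}
hd=[]
for u in "LMR":
    a=onz(t,T(sl[u][0]),.008);b=onz(t,T(sl[u][1]),.008)
    v=(a-b)[:2];ang=np.arctan2(-v[0],v[1]);hd.append(ang)
    print(u,"corners",a.round(4),b.round(4),"w",np.linalg.norm(v).round(4),"head",ang.round(3),"side corner",onz(s,S(ss[u]),.004).round(4))
    X,e=tri(ray(t,T(pt[u])),ray(s,S(ps[u]))); print("  pin tip",X.round(4),np.round(e,4))
# bar front edge heading, via mask 
hsv=cv2.cvtColor(t["image"],cv2.COLOR_BGR2HSV)
# bar corners: top
for c in [(200,200),(460,245),(458,268),(195,226)]: print(onz(t,c,.2).round(4))
print("pinion top",onz(t,(148.5,298.5),.012).round(4),"side base",onz(s,(363.5,388),.01).round(4))
for n,d,(x0,x1,y0,y1) in(("top",t,(120,180,275,320)),("side",s,(335,395,360,405))):
    cv2.imwrite(f"pics/{n}_p.png",cv2.resize(d["image"][y0:y1,x0:x1],None,fx=8,fy=8,interpolation=cv2.INTER_CUBIC))
a=cv2.imread("pics/top_p.png");b=cv2.imread("pics/side_p.png");cv2.imwrite("pics/pin2.png",np.vstack([a,b])[:, :])
b=t["image"][190:275,190:470];cv2.imwrite("pics/bar.png",cv2.resize(b,None,fx=2.8,fy=2.8,interpolation=cv2.INTER_CUBIC))
E
```

```text
L corners [0.4859 0.1581 0.008 ] [0.4753 0.0714 0.008 ] w 0.0873 head -0.121 side corner [0.4852 0.1584 0.004 ]
  pin tip [0.5902 0.1019 0.1101] [0.0006 0.0006]
M corners [0.4747 0.0344 0.008 ] [ 0.4647 -0.0529  0.008 ] w 0.0878 head -0.113 side corner [0.4758 0.0328 0.004 ]
  pin tip [ 0.5787 -0.0262  0.1125] [0.0005 0.0005]
R corners [ 0.4615 -0.0784  0.008 ] [ 0.4522 -0.1661  0.008 ] w 0.0882 head -0.105 side corner [ 0.462  -0.0821  0.004 ]
  pin tip [ 0.5643 -0.1357  0.1128] [0.0001 0.0001]
[0.6886 0.2157 0.2   ]
[ 0.6211 -0.2753  0.2   ]
[ 0.5776 -0.2707  0.2   ]
[0.6376 0.2206 0.2   ]
pinion top [0.5166 0.3546 0.012 ] side base [0.5153 0.3604 0.01  ]
```

View pics/pin2.png

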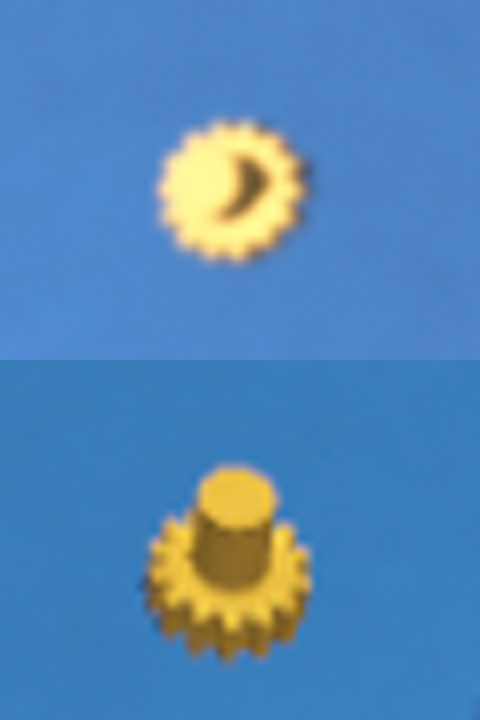

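View pics/bar.png

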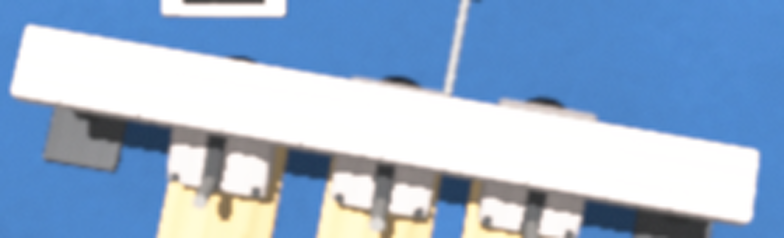

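```bash
cat >> h.py <<'E'
from scipy.spatial.transform import Rotation as Ro
H=-0.118
u=np.array([np.cos(H),np.sin(H),0]);w=np.array([-np.sin(H),np.cos(H),0]);k=np.array([0,0,1.])
mid={"L":np.array([.4806,.1147,0]),"M":np.array([.4697,-.0093,0]),"R":np.array([.4569,-.1222,0])}
def W(n,x,y,z): return mid[n]+u*(.125+x)+w*y+k*z
a=np.radians(35); zt=u*np.sin(a)-k*np.cos(a); Rt=np.column_stack([np.cross(w,zt),w,zt])
def plan(P,R):
    o=r.get_obs(); d=(np.array(P)-o["position"])*1000
    rv=(Ro.from_matrix(R)*Ro.from_rotvec(o["eef_rot"]).inv()).as_rotvec()
    print("t",round(o["time_s"],2),"d mm",d.round(1),"|d|",np.linalg.norm(d).round(1),"rot",rv.round(3),np.linalg.norm(rv).round(3),"F",np.round(o["force"],1),"w",o["width"])
def pin_tcp(n,back,y=0): return W(n,-.009,y,.103)+zt*(.019-back)
E
python3 - <<'E'
from h import *
t=viewer.get_image("top");s=viewer.get_image("side")
print("pinion disc top",onz(t,(148.4,298.3),.012),"hub side",onz(s,(364.2,376.7),.034),"disc side", onz(s,(335+229/8,360+(568-360)/8),.012))
for n in "LMR":
    print(n,"origin",W(n,0,0,0).round(4),"app",pin_tcp(n,.06).round(4),"grip",pin_tcp(n,.003).round(4))
plan(pin_tcp("L",.06),Rt)
E
```

```text
pinion disc top [0.51700564 0.35483887 0.012     ] hub side [0.51579655 0.35529032 0.034     ] disc side [0.51522622 0.35737926 0.012     ]
L origin [0.6047 0.1    0.    ] app [0.5724 0.1038 0.1366] grip [0.6049 0.1    0.0899]
M origin [ 0.5938 -0.024   0.    ] app [ 0.5615 -0.0202  0.1366] grip [ 0.594  -0.024   0.0899]
R origin [ 0.581  -0.1369  0.    ] app [ 0.5487 -0.1331  0.1366] grip [ 0.5812 -0.1369  0.0899]
t 0.4 d mm [ 406.9 -394.4  -94.6] |d| 574.5 rot [-0.133 -0.597  0.196] 0.643 F [-0.3 -0.   0.7] w 0.08561027332727789
```

```bash
python3 -m jog '[{"translation":[40,-40,0],"delta_rot":[-0.033,-0.149,0.049],"jaw":40},{"translation":[40,-40,0],"delta_rot":[-0.033,-0.149,0.049],"jaw":40},{"translation":[40,-40,0],"delta_rot":[-0.033,-0.149,0.049],"jaw":40},{"translation":[40,-40,0],"delta_rot":[-0.033,-0.149,0.049],"jaw":40},{"translation":[40,-40,0],"delta_rot":[0,0,0],"jaw":40}]' 20
python3 -c 'from h import *;plan(pin_tcp("L",.06),Rt)'
```

```text
time_s: 1.02
position: [0.3691, 0.2948, 0.2311]
eef_rot: [0.13, 2.51, -0.049]
force: [0.4, 1.2, 0.2]
width: 0.0341
t 1.02 d mm [ 203.3 -191.   -94.5] |d| 294.5 rot [ 0.006  0.017 -0.013] 0.023 F [0.4 1.2 0.2] w 0.0341069043410269
```

```bash
python3 -m jog '[{"translation":[40,-40,-10],"delta_rot":[0.006,0.017,-0.013],"jaw":40},{"translation":[40,-40,-15],"delta_rot":[0,0,0],"jaw":40},{"translation":[40,-38,-20],"delta_rot":[0,0,0],"jaw":40},{"translation":[40,-38,-20],"delta_rot":[0,0,0],"jaw":40},{"translation":[30,-30,-20],"delta_rot":[0,0,0],"jaw":40}]'
python3 - <<'E'
from h import *
plan(pin_tcp("L",.06),Rt)
for n in("top","side"):
    d=viewer.get_image(n);i=d["image"];i=i[170:370,200:440] if n=="top" else i[170:340,250:420]
    cv2.imwrite(f"pics/a_{n}.png",cv2.resize(i,None,fx=3,fy=3,interpolation=cv2.INTER_CUBIC))
E
```

```text
time_s: 1.65
position: [0.5649, 0.1016, 0.1482]
eef_rot: [0.152, 2.518, -0.041]
force: [-0.0, 0.2, 0.1]
width: 0.034
t 1.65 d mm [  7.6   2.2 -11.6] |d| 14.0 rot [-0.005  0.01   0.001] 0.011 F [-0.   0.2  0.1] w 0.0340464480563887
```

View pics/a_top.png

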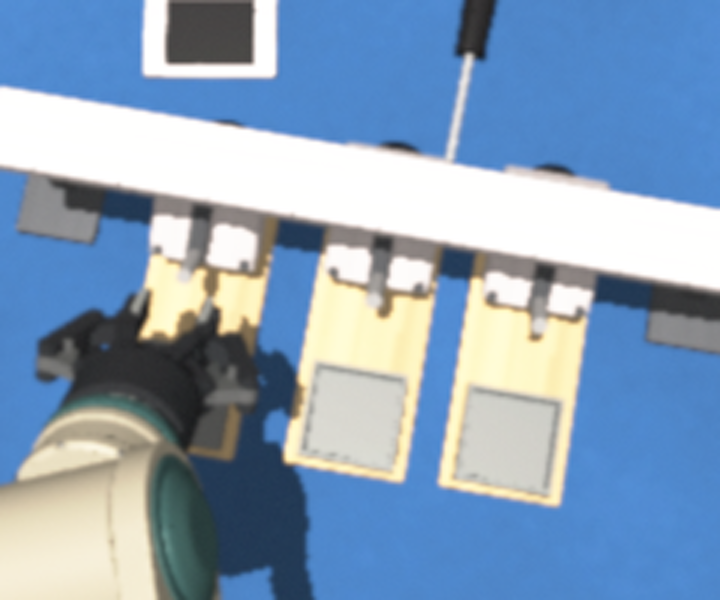

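View pics/a_side.png

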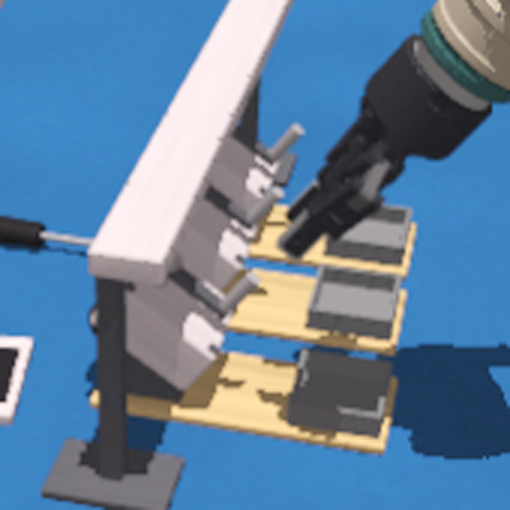

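The gripper leans in line with the pin of unit L. Its fingertips are at crop (142,300) and (207,312), either side of the pin tip at (187,275). I'll advance along the pin.

```bash
python3 -m jog '[{"translation":[13,-1,-19],"delta_rot":[-0.005,0.01,0],"jaw":40},{"translation":[13,-1,-19],"delta_rot":[0,0,0],"jaw":40},{"translation":[13,0,-19],"delta_rot":[0,0,0],"jaw":40}]'
python3 - <<'E'
from h import *
plan(pin_tcp("L",.003),Rt)
for n in("top","side"):
    d=viewer.get_image(n);i=d["image"];i=i[190:340,200:380] if n=="top" else i[200:340,250:420]
    cv2.imwrite(f"pics/b_{n}.png",cv2.resize(i,None,fx=4,fy=4,interpolation=cv2.INTER_CUBIC))
E
```

```text
time_s: 2.12
position: [0.6046, 0.099, 0.0902]
eef_rot: [0.155, 2.528, -0.05]
force: [-0.2, 0.3, -0.9]
width: 0.034
t 2.12 d mm [ 0.3  1.  -0.3] |d| 1.1 rot [ 0.001 -0.002  0.004] 0.005 F [-0.2  0.3 -0.9] w 0.03403090789013348
```

View pics/b_top.png

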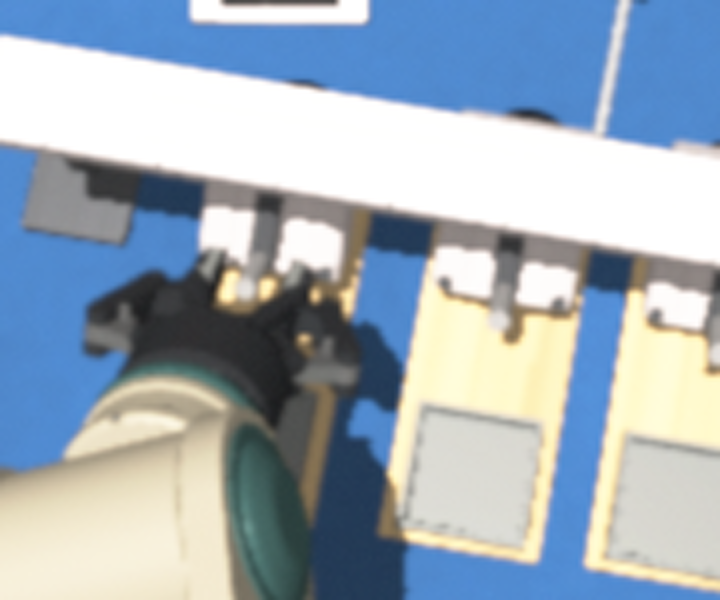

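View pics/b_side.png

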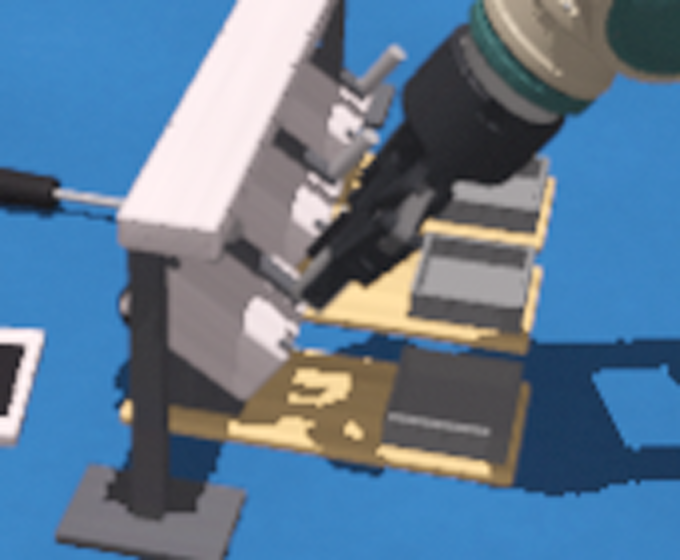

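The pin at (248,285) sits between the fingertips at (212,262) and (297,270). I'll close gently.

```bash
python3 -m jog '[{"translation":[0,0,0],"delta_rot":[0,0,0],"jaw":12},{"translation":[0,0,0],"delta_rot":[0,0,0],"jaw":0},{"translation":[0,0,0],"delta_rot":[0,0,0],"jaw":0},{"translation":[0,0,0],"delta_rot":[0,0,0],"jaw":0}]' 20
python3 -c 'from h import *;plan(pin_tcp("L",.003),Rt);print(r.get_obs())'
```

```text
time_s: 2.72
position: [0.6029, 0.0993, 0.0899]
eef_rot: [0.153, 2.53, -0.051]
force: [10.9, -1.4, -9.6]
width: 0.0111
t 2.73 d mm [2.  0.7 0. ] |d| 2.1 rot [ 0.001 -0.004  0.004] 0.005 F [10.9 -1.4 -9.6] w 0.011076589192813416
{'time_s': 2.725, 'joint_positions': array([ 0.1816664 ,  0.03088295,  1.81950285, -0.26275151,  0.72332706,
       -1.12130455]), 'dq': array([-0.00027151, -0.00416653,  0.00498226, -0.0003763 , -0.00327238,
        0.00079509]), 'tau': array([ 1.73969619e+00, -3.98499048e+01, -3.48223078e+01, -3.73146432e-01,
       -1.10128652e+00,  1.07744223e-02]), 'position': array([0.60293987, 0.09927798, 0.08985052]), 'eef_rot': array([ 0.1533218 ,  2.53045204, -0.05067979]), 'force': array([10.91402079, -1.42892823, -9.61847101]), 'ft_torque': array([-0.07994124, -0.1299563 ,  0.0023771 ]), 'width': 0.011076589192813416}
```

```bash
cat >> h.py <<'E'
def st(n):
    o=r.get_obs(); R=Ro.from_rotvec(o["eef_rot"]).as_matrix(); g=o["position"]-R[:,2]*.019-W(n,-.009,0,.103)
    print(n,"t",round(o["time_s"],2),"pin y mm",(g@w*1000).round(2),"along",(g@R[:,0]*1000).round(1),(g@R[:,2]*1000).round(1),"Fy",(o["force"]@w).round(2),"F",np.round(o["force"],1),"w",round(o["width"],4))
E
python3 -c 'from h import *;st("L")'
python3 -m jog '[{"translation":[0.2,2,0],"delta_rot":[0,0,0],"jaw":0},{"translation":[0.2,2,0],"delta_rot":[0,0,0],"jaw":0},{"translation":[0,0,0],"delta_rot":[0,0,0],"jaw":0}]' 
python3 -c 'from h import *;st("L")'
python3 -m jog '[{"translation":[0.2,2,0],"delta_rot":[0,0,0],"jaw":0},{"translation":[0,0,0],"delta_rot":[0,0,0],"jaw":0}]' 
python3 -c 'from h import *;st("L")'
```

```text
L t 2.73 pin y mm -0.84 along 1.5 -4.0 Fy -0.13 F [10.9 -1.4 -9.6] w 0.0111
time_s: 3.1
position: [0.6032, 0.1016, 0.0896]
eef_rot: [0.155, 2.53, -0.053]
force: [8.3, -1.3, -7.4]
width: 0.0112
L t 3.1 pin y mm 1.58 along 1.7 -3.9 Fy -0.29 F [ 8.3 -1.3 -7.4] w 0.0112
time_s: 3.35
position: [0.6033, 0.1022, 0.0896]
eef_rot: [0.157, 2.529, -0.056]
force: [7.5, -2.1, -7.0]
width: 0.0113
L t 3.35 pin y mm 2.17 along 1.7 -3.9 Fy -1.19 F [ 7.5 -2.1 -7. ] w 0.0113
```

```bash
python3 -m jog '[{"translation":[0.4,3,0],"delta_rot":[0,0,0],"jaw":0},{"translation":[0.2,2,0],"delta_rot":[0,0,0],"jaw":0}]' 
python3 -c 'from h import *;st("L")'
python3 -m jog '[{"translation":[0.2,2,0],"delta_rot":[0,0,0],"jaw":0},{"translation":[0.2,2,0],"delta_rot":[0,0,0],"jaw":0}]' 
python3 -c 'from h import *;st("L")'
```

```text
time_s: 3.6
position: [0.6035, 0.1042, 0.0894]
eef_rot: [0.159, 2.53, -0.062]
force: [7.8, -10.6, -6.4]
width: 0.0115
L t 3.6 pin y mm 4.3 along 1.8 -3.7 Fy -9.61 F [  7.8 -10.6  -6.4] w 0.0115
time_s: 3.85
position: [0.6036, 0.1044, 0.0893]
eef_rot: [0.163, 2.531, -0.07]
force: [6.6, -9.9, -5.3]
width: 0.0113
L t 3.85 pin y mm 4.64 along 1.8 -3.7 Fy -9.03 F [ 6.6 -9.9 -5.3] w 0.0113
```

Resistance begins at about +2 to +3 mm on the left. I'll check the right side.

```bash
python3 -m jog '[{"translation":[-0.4,-3,0],"delta_rot":[0,0,0],"jaw":0},{"translation":[-0.4,-3,0],"delta_rot":[0,0,0],"jaw":0},{"translation":[-0.2,-2,0],"delta_rot":[0,0,0],"jaw":0}]' 
python3 -c 'from h import *;st("L")'
python3 -m jog '[{"translation":[-0.4,-3,0],"delta_rot":[0,0,0],"jaw":0},{"translation":[-0.2,-2,0],"delta_rot":[0,0,0],"jaw":0}]' 
python3 -c 'from h import *;st("L")'
```

```text
time_s: 4.22
position: [0.6018, 0.0964, 0.0893]
eef_rot: [0.163, 2.531, -0.069]
force: [5.8, 0.8, -6.4]
width: 0.0113
L t 4.22 pin y mm -3.51 along 2.4 -3.9 Fy 1.45 F [ 5.8  0.8 -6.4] w 0.0113
time_s: 4.47
position: [0.6013, 0.0933, 0.0895]
eef_rot: [0.161, 2.53, -0.064]
force: [8.8, 7.9, -9.1]
width: 0.0114
L t 4.47 pin y mm -6.79 along 2.4 -4.1 Fy 8.91 F [ 8.8  7.9 -9.1] w 0.0114
```

L is sound, with about 3 mm of play each side. I'll release it and go to M.

```bash
python3 -m jog '[{"translation":[0.5,4,0],"delta_rot":[0,0,0],"jaw":0},{"translation":[0.2,2,0],"delta_rot":[0,0,0],"jaw":40},{"translation":[0,0,0],"delta_rot":[0,0,0],"jaw":40},{"translation":[0,0,0],"delta_rot":[0,0,0],"jaw":40}]' 
python3 -m jog '[{"translation":[-17,2,24],"delta_rot":[0,0,0],"jaw":40},{"translation":[-17,2,25],"delta_rot":[0,0,0],"jaw":40},{"translation":[-6,-60,0],"delta_rot":[0,0,0],"jaw":40},{"translation":[-5,-60,0],"delta_rot":[0,0,0],"jaw":40}]' 
python3 -c 'from h import *;plan(pin_tcp("M",.06,-.002),Rt)'
```

```text
time_s: 4.97
position: [0.6025, 0.0997, 0.0915]
eef_rot: [0.16, 2.527, -0.064]
force: [-0.7, -0.3, -0.2]
width: 0.0342
time_s: 5.48
position: [0.557, -0.0143, 0.1441]
eef_rot: [0.148, 2.523, -0.061]
force: [-0.0, 0.4, -0.0]
width: 0.0341
t 5.47 d mm [ 4.3 -7.9 -7.5] |d| 11.7 rot [0.01  0.003 0.002] 0.011 F [-0.   0.4 -0. ] w 0.03406231199178818
```

```bash
python3 -m jog '[{"translation":[4,-8,-7],"delta_rot":[0.01,0.003,0.002],"jaw":40},{"translation":[0,0,0],"delta_rot":[0,0,0],"jaw":40}]' 
python3 - <<'E'
from h import *
plan(pin_tcp("M",.003,-.002),Rt)
for n in("top",):
    d=viewer.get_image(n);i=d["image"];i=i[190:340,220:400] if n=="top" else i[200:340,250:420]
    cv2.imwrite(f"pics/c_{n}.png",cv2.resize(i,None,fx=4,fy=4,interpolation=cv2.INTER_CUBIC))
E
```

```text
time_s: 5.72
position: [0.5609, -0.0267, 0.1386]
eef_rot: [0.157, 2.524, -0.05]
force: [-0.2, 0.6, 0.7]
width: 0.0345
t 5.72 d mm [ 32.9   0.6 -48.7] |d| 58.8 rot [0.001 0.003 0.006] 0.007 F [-0.2  0.6  0.7] w 0.034505544765796245
```

View pics/c_top.png

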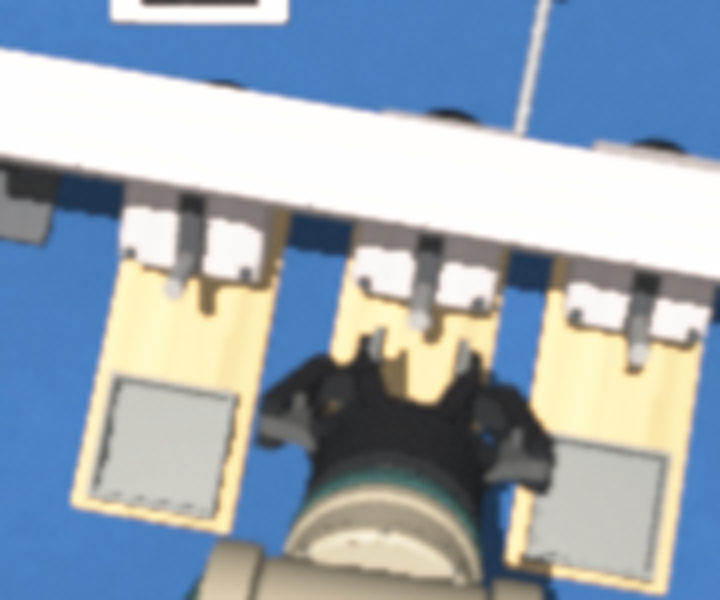

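The pin of M, tip at (420,318), lies between the fingertips at (374,342) and (465,352). I'll advance and grip.

```bash
python3 -m jog '[{"translation":[17,0,-24],"delta_rot":[0,0,0.006],"jaw":40},{"translation":[16,0,-24],"delta_rot":[0,0,0],"jaw":40},{"translation":[0,0,0],"delta_rot":[0,0,0],"jaw":40}]' 
python3 -m jog '[{"translation":[0,0,0],"delta_rot":[0,0,0],"jaw":12},{"translation":[0,0,0],"delta_rot":[0,0,0],"jaw":0},{"translation":[0,0,0],"delta_rot":[0,0,0],"jaw":0},{"translation":[0,0,0],"delta_rot":[0,0,0],"jaw":0}]' 20
python3 -c 'from h import *;plan(pin_tcp("M",.003,-.002),Rt);st("M")'
```

```text
time_s: 6.15
position: [0.5958, -0.0233, 0.0921]
eef_rot: [0.143, 2.52, -0.047]
force: [-0.0, 0.6, -0.6]
width: 0.0342
time_s: 6.65
position: [0.5957, -0.0224, 0.0942]
eef_rot: [0.141, 2.518, -0.047]
force: [8.8, -2.1, -8.6]
width: 0.0111
t 6.65 d mm [-1.9 -3.6 -4.3] |d| 5.9 rot [ 0.003  0.009 -0.006] 0.011 F [ 8.8 -2.1 -8.6] w 0.011053567413002133
M t 6.65 pin y mm 1.75 along -3.5 -5.6 Fy -1.02 F [ 8.8 -2.1 -8.6] w 0.0111
```

```bash
python3 -m jog '[{"translation":[0.4,3,0],"delta_rot":[0,0,0],"jaw":0},{"translation":[0.2,2,0],"delta_rot":[0,0,0],"jaw":0}]' 
python3 -c 'from h import *;st("M")'
python3 -m jog '[{"translation":[0.2,2,0],"delta_rot":[0,0,0],"jaw":0},{"translation":[0.2,2,0],"delta_rot":[0,0,0],"jaw":0}]' 
python3 -c 'from h import *;st("M")'
```

```text
time_s: 6.9
position: [0.5963, -0.0185, 0.0942]
eef_rot: [0.142, 2.517, -0.049]
force: [7.3, -3.4, -8.1]
width: 0.0116
M t 6.9 pin y mm 5.78 along -3.6 -5.6 Fy -2.53 F [ 7.3 -3.4 -8.1] w 0.0116
time_s: 7.15
position: [0.5969, -0.0157, 0.0945]
eef_rot: [0.143, 2.514, -0.052]
force: [9.7, -4.8, -9.1]
width: 0.0113
M t 7.15 pin y mm 8.67 along -4.1 -5.7 Fy -3.65 F [ 9.7 -4.8 -9.1] w 0.0113
```

```bash
python3 -m jog '[{"translation":[0.2,2,0],"delta_rot":[0,0,0],"jaw":0},{"translation":[0,0,0],"delta_rot":[0,0,0],"jaw":0}]' 
python3 -c 'from h import *;st("M")'
python3 -m jog '[{"translation":[0.2,2,0],"delta_rot":[0,0,0],"jaw":0},{"translation":[0.1,1,0],"delta_rot":[0,0,0],"jaw":0}]' 
python3 - <<'E'
from h import *
st("M")
for n in("top",):
    d=viewer.get_image(n);i=d["image"];i=i[190:340,220:400] if n=="top" else i[200:340,250:420]
    cv2.imwrite(f"pics/d_{n}.png",cv2.resize(i,None,fx=4,fy=4,interpolation=cv2.INTER_CUBIC))
E
```

```text
time_s: 7.4
position: [0.5971, -0.0145, 0.0945]
eef_rot: [0.145, 2.513, -0.053]
force: [7.5, -1.5, -8.5]
width: 0.0116
M t 7.4 pin y mm 9.84 along -4.1 -5.6 Fy -0.64 F [ 7.5 -1.5 -8.5] w 0.0116
time_s: 7.65
position: [0.5975, -0.013, 0.0946]
eef_rot: [0.146, 2.512, -0.056]
force: [8.9, -5.6, -7.9]
width: 0.0106
M t 7.65 pin y mm 11.42 along -4.3 -5.7 Fy -4.56 F [ 8.9 -5.6 -7.9] w 0.0106
```

View pics/d_top.png

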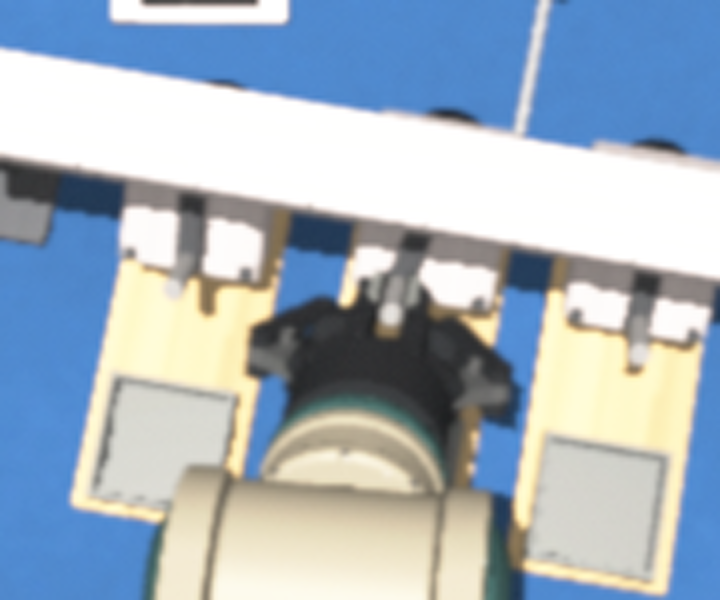

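M is the worn one. Its pin went from (420,318) to (390,315), about 15 mm, with little force. I'll push on until it clearly resists.

```bash
python3 -m jog '[{"translation":[0.2,2,0],"delta_rot":[0,0,0],"jaw":0},{"translation":[0.1,1,0],"delta_rot":[0,0,0],"jaw":0}]' 
python3 -c 'from h import *;st("M")'
```

```text
time_s: 7.95
position: [0.5977, -0.0125, 0.0946]
eef_rot: [0.148, 2.511, -0.061]
force: [8.6, -6.5, -8.4]
width: 0.0108
M t 7.95 pin y mm 12.07 along -4.4 -5.6 Fy -5.41 F [ 8.6 -6.5 -8.4] w 0.0108
```

```bash
python3 -m jog '[{"translation":[0.3,2.5,0],"delta_rot":[0,0,0],"jaw":0},{"translation":[0.3,2.5,0],"delta_rot":[0,0,0],"jaw":0}]' 
python3 -c 'from h import *;st("M")'
```

```text
time_s: 8.2
position: [0.5981, -0.0109, 0.0946]
eef_rot: [0.151, 2.51, -0.068]
force: [8.1, -12.0, -7.8]
width: 0.0112
M t 8.2 pin y mm 13.76 along -4.5 -5.6 Fy -10.94 F [  8.1 -12.   -7.8] w 0.0112
```

It now resists at 11 N at +13.8 mm, so that is the left end. Now I'll swing right.

```bash
python3 -m jog '[{"translation":[-0.6,-5,0],"delta_rot":[0,0,0],"jaw":0},{"translation":[-0.6,-5,0],"delta_rot":[0,0,0],"jaw":0},{"translation":[-0.6,-5,0],"delta_rot":[0,0,0],"jaw":0},{"translation":[-0.4,-3,0],"delta_rot":[0,0,0],"jaw":0}]' 
python3 -c 'from h import *;st("M")'
python3 -m jog '[{"translation":[-0.5,-4,0],"delta_rot":[0,0,0],"jaw":0},{"translation":[-0.2,-2,0],"delta_rot":[0,0,0],"jaw":0}]' 
python3 -c 'from h import *;st("M")'
```

```text
time_s: 8.7
position: [0.5937, -0.0284, 0.0932]
eef_rot: [0.15, 2.515, -0.065]
force: [-1.6, 2.7, -4.3]
width: 0.0111
M t 8.7 pin y mm -4.14 along -1.9 -5.5 Fy 2.5 F [-1.6  2.7 -4.3] w 0.0111
time_s: 8.95
position: [0.5931, -0.0348, 0.0935]
eef_rot: [0.15, 2.514, -0.065]
force: [2.1, 3.4, -3.5]
width: 0.0114
M t 8.95 pin y mm -10.59 along -2.2 -5.5 Fy 3.65 F [ 2.1  3.4 -3.5] w 0.0114
```

```bash
python3 -m jog '[{"translation":[-0.2,-2,0],"delta_rot":[0,0,0],"jaw":0},{"translation":[-0.2,-2,0],"delta_rot":[0,0,0],"jaw":0}]' 
python3 -c 'from h import *;st("M")'
```

```text
time_s: 9.2
position: [0.5929, -0.039, 0.0937]
eef_rot: [0.15, 2.514, -0.065]
force: [-1.5, 5.6, -3.1]
width: 0.0112
M t 9.2 pin y mm -14.73 along -2.5 -5.5 Fy 5.34 F [-1.5  5.6 -3.1] w 0.0112
```

```bash
python3 -m jog '[{"translation":[-0.2,-1.5,0],"delta_rot":[0,0,0],"jaw":0},{"translation":[-0.1,-1,0],"delta_rot":[0,0,0],"jaw":0}]' 
python3 -c 'from h import *;st("M")'
```

```text
time_s: 9.45
position: [0.5928, -0.0402, 0.0937]
eef_rot: [0.15, 2.513, -0.061]
force: [1.6, 8.6, -3.6]
width: 0.0109
M t 9.45 pin y mm -16.0 along -2.6 -5.5 Fy 8.73 F [ 1.6  8.6 -3.6] w 0.0109
```

There is clear resistance at the right end. I'll release, retreat and look.

```bash
python3 -m jog '[{"translation":[0,0,0],"delta_rot":[0,0,0],"jaw":40},{"translation":[0,0,0],"delta_rot":[0,0,0],"jaw":40},{"translation":[0,0,0],"delta_rot":[0,0,0],"jaw":40}]' 
python3 -m jog '[{"translation":[-17,2,24],"delta_rot":[0,0,0],"jaw":40},{"translation":[-17,2,25],"delta_rot":[0,0,0],"jaw":40},{"translation":[-30,3,40],"delta_rot":[0,0,0],"jaw":40}]' 
python3 - <<'E'
from h import *
st("M")
for n in("top","side"):
    d=viewer.get_image(n);i=d["image"];i=i[190:340,220:400] if n=="top" else i[180:320,260:400]
    cv2.imwrite(f"pics/e_{n}.png",cv2.resize(i,None,fx=4,fy=4,interpolation=cv2.INTER_CUBIC))
E
```

```text
time_s: 9.82
position: [0.5946, -0.0414, 0.0966]
eef_rot: [0.15, 2.507, -0.064]
force: [-0.3, -0.7, 0.1]
width: 0.0342
time_s: 10.2
position: [0.5286, -0.0351, 0.1848]
eef_rot: [0.152, 2.512, -0.065]
force: [0.5, -0.1, 0.1]
width: 0.0343
M t 10.2 pin y mm -18.47 along -3.7 -116.9 Fy -0.01 F [ 0.5 -0.1  0.1] w 0.0343
```

View pics/e_top.png

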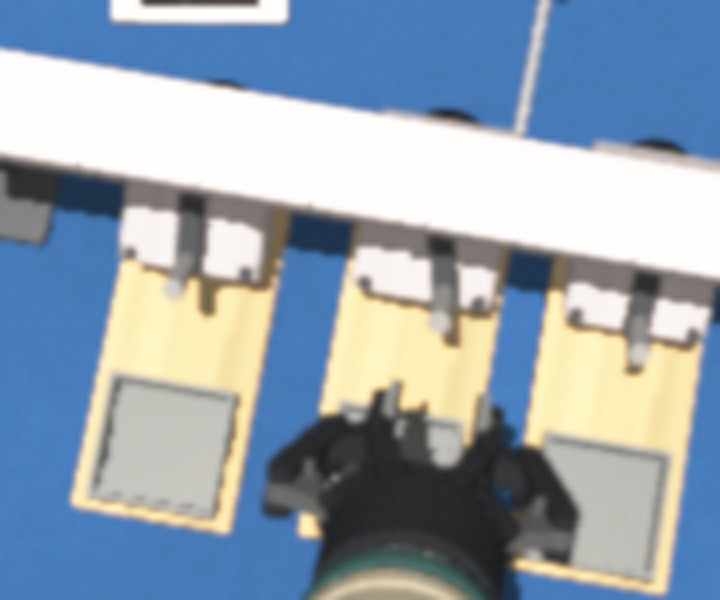

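View pics/e_side.png

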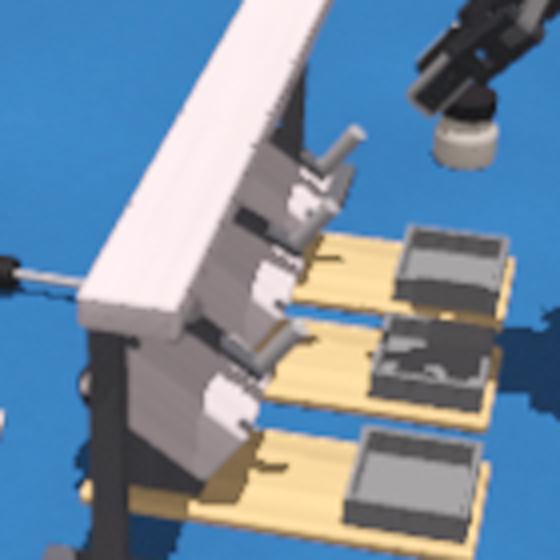

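```bash
cat >> h.py <<'E'
Rd=np.column_stack([np.cross(w,-k),w,-k])
E
python3 - <<'E'
from h import *
t=viewer.get_image("top");s=viewer.get_image("side")
X,e=tri(ray(t,(330.1,271.6)),ray(s,((327+.5)/4-.5+260,(208+.5)/4-.5+180)));print(X,e)
g=onz(t,(330.1,271.6),.112)-W("M",0,0,0);print("M pin y",g@w,"x",g@u)
plan([.516,.3555,.10],Rd)
print("tray M",W("M",-.085,0,0.013))
E
```

```text
[ 0.57797967 -0.03758276  0.10957228] [np.float64(0.0019361910405530868), np.float64(0.0019361910405534)]
M pin y -0.015418414534751335 x -0.01650126312688483
t 10.4 d mm [-13.9 390.7 -86.6] |d| 400.4 rot [0.087 0.625 0.002] 0.631 F [-0.3  0.4 -0.7] w 0.03408965065633383
tray M [ 0.50942184 -0.01400905  0.013     ]
```

```bash
python3 -m jog '[{"translation":[-6,40,20],"delta_rot":[0.022,0.156,0],"jaw":48},{"translation":[-4,50,10],"delta_rot":[0.022,0.156,0],"jaw":48},{"translation":[-3,55,0],"delta_rot":[0.022,0.156,0],"jaw":48},{"translation":[0,55,0],"delta_rot":[0.022,0.156,0],"jaw":48},{"translation":[0,60,-5],"delta_rot":[0,0,0],"jaw":48}]' 
python3 -c 'from h import *;plan([.516,.3555,.10],Rd)'
```

```text
time_s: 11.02
position: [0.5149, 0.228, 0.2017]
eef_rot: [-0.2, -3.103, 0.011]
force: [1.4, -1.1, 0.2]
width: 0.0409
t 11.03 d mm [   1.1  127.5 -101.7] |d| 163.1 rot [ 0.005 -0.033  0.011] 0.035 F [ 1.4 -1.1  0.2] w 0.040873782066862825
```

```bash
python3 -m jog '[{"translation":[0,50,-30],"delta_rot":[0.005,-0.033,0.011],"jaw":48},{"translation":[0,50,-40],"delta_rot":[0,0,0],"jaw":48},{"translation":[1,27,-30],"delta_rot":[0,0,0],"jaw":48},{"translation":[0,0,0],"delta_rot":[0,0,0],"jaw":48}]' 
python3 -c 'from h import *;plan([.516,.3555,.055],Rd)'
```

```text
time_s: 11.52
position: [0.5139, 0.3584, 0.0903]
eef_rot: [-0.177, -3.127, 0.012]
force: [0.3, -1.3, 0.7]
width: 0.0411
t 11.53 d mm [  2.1  -2.9 -35.3] |d| 35.5 rot [ 0.007 -0.01  -0.005] 0.013 F [ 0.3 -1.3  0.7] w 0.041089628205592546
```

```bash
python3 -m jog '[{"translation":[2,-3,-25],"delta_rot":[0.007,-0.01,-0.005],"jaw":48},{"translation":[0,0,-10],"delta_rot":[0,0,0],"jaw":48},{"translation":[0,0,0],"delta_rot":[0,0,0],"jaw":48}]' 
python3 - <<'E'
from h import *
plan([.516,.3555,.0145],Rd)
o=[]
for n in("top","side"):
    d=viewer.get_image(n);i=d["image"];i=i[250:350,100:220] if n=="top" else i[320:420,310:430]
    o.append(cv2.resize(i,(600,500),interpolation=cv2.INTER_CUBIC)); cv2.imwrite(f"pics/f_{n}.png",o[-1])
E
```

```text
time_s: 11.9
position: [0.5172, 0.3539, 0.0541]
eef_rot: [-0.188, -3.136, 0.002]
force: [-0.7, -0.3, 0.0]
width: 0.041
t 11.9 d mm [ -1.2   1.6 -39.6] |d| 39.7 rot [ 0.001 -0.     0.002] 0.002 F [-0.7 -0.3  0. ] w 0.040968615745262005
```

View pics/f_side.png

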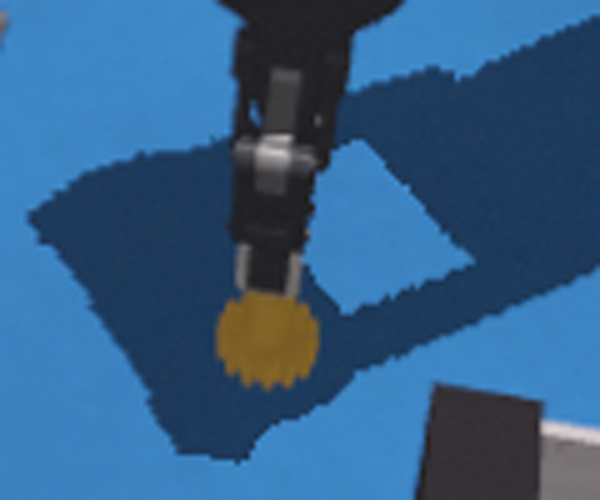

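View pics/f_top.png

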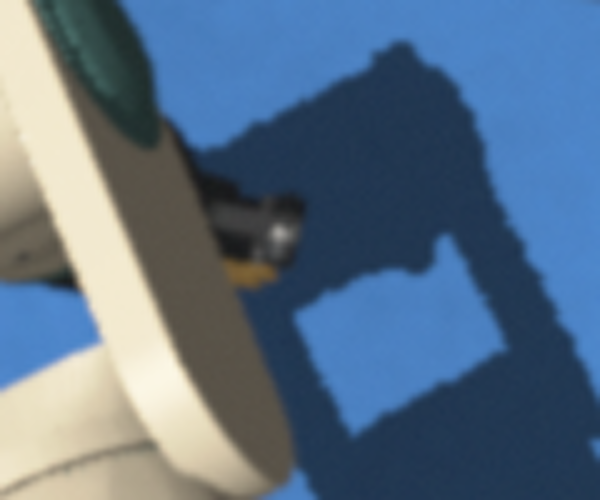

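In the side view the pinion disc centre (268,340) lines up with the finger centre (268,270). I'll descend.

```bash
python3 -m jog '[{"translation":[-1,1,-20],"delta_rot":[0,0,0],"jaw":48},{"translation":[0,0,-15],"delta_rot":[0,0,0],"jaw":48},{"translation":[0,0,-2],"delta_rot":[0,0,0],"jaw":48}]' 
python3 -c 'from h import *;plan([.516,.3555,.0145],Rd)'
```

```text
time_s: 12.38
position: [0.5172, 0.3555, 0.0173]
eef_rot: [0.188, 3.132, 0.002]
force: [-0.7, -0.3, 0.3]
width: 0.0411
t 12.38 d mm [-1.2 -0.  -2.8] |d| 3.1 rot [-0.001  0.004  0.002] 0.004 F [-0.7 -0.3  0.3] w 0.04112333268159753
```

```bash
python3 -m jog '[{"translation":[0,0,-2],"delta_rot":[0,0,0],"jaw":30},{"translation":[0,0,0],"delta_rot":[0,0,0],"jaw":0},{"translation":[0,0,0],"delta_rot":[0,0,0],"jaw":0},{"translation":[0,0,0],"delta_rot":[0,0,0],"jaw":0}]' 30
python3 -c 'from h import *;plan([.516,.3555,.0145],Rd)'
```

```text
time_s: 12.88
position: [0.5174, 0.3558, 0.0157]
eef_rot: [0.188, 3.132, 0.003]
force: [0.5, -0.4, -2.2]
width: 0.0169
t 12.88 d mm [-1.4 -0.3 -1.2] |d| 1.9 rot [-0.001  0.004  0.002] 0.005 F [ 0.5 -0.4 -2.2] w 0.016885724561511082
```

Gripped at about 17 mm, which fits the 18 mm hub. Lifting now.

```bash
python3 -m jog '[{"translation":[0,0,10],"delta_rot":[0,0,0],"jaw":0},{"translation":[0,0,30],"delta_rot":[0,0,0],"jaw":0},{"translation":[0,0,50],"delta_rot":[0,0,0],"jaw":0},{"translation":[0,0,50],"delta_rot":[0,0,0],"jaw":0},{"translation":[0,-30,40],"delta_rot":[0,0,0],"jaw":0}]' 30
python3 - <<'E'
from h import *
t=W("M",-.085,-.002,.10); plan(t,Rd)
d=viewer.get_image("side");o=r.get_obs();p=proj(d,o["position"]);print(p)
x,y=p.astype(int);i=d["image"][max(0,y-60):y+60,x-70:x+70]
cv2.imwrite("pics/g.png",cv2.resize(i,None,fx=4,fy=4,interpolation=cv2.INTER_CUBIC))
E
```

```text
time_s: 13.5
position: [0.5147, 0.3252, 0.1997]
eef_rot: [-0.184, -3.135, 0.002]
force: [0.5, -0.5, -0.1]
width: 0.0169
t 13.5 d mm [  -5.5 -341.2  -99.7] |d| 355.5 rot [ 0.001 -0.001 -0.   ] 0.002 F [ 0.5 -0.5 -0.1] w 0.016892070295970656
[371.02266919 289.28354216]
```

View pics/g.png

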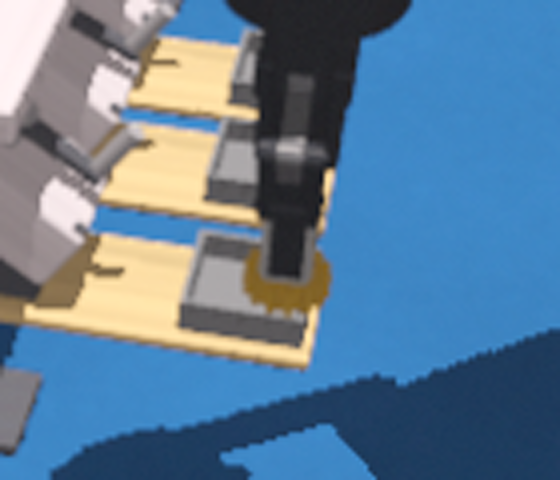

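The pinion is held upright at (287,280). I'll carry it to tray M.

```bash
python3 -m jog '[{"translation":[-3,-60,0],"delta_rot":[0,0,0],"jaw":0},{"translation":[-1,-60,0],"delta_rot":[0,0,0],"jaw":0},{"translation":[0,-60,0],"delta_rot":[0,0,0],"jaw":0},{"translation":[0,-60,0],"delta_rot":[0,0,0],"jaw":0},{"translation":[0,-55,0],"delta_rot":[0,0,0],"jaw":0}]'
python3 -c 'from h import *;plan(W("M",-.085,-.002,.10),Rd)'
```

```text
time_s: 14.18
position: [0.5125, 0.0219, 0.213]
eef_rot: [0.181, 3.118, 0.007]
force: [0.8, 0.1, -1.0]
width: 0.0165
t 14.18 d mm [  -3.3  -37.9 -113. ] |d| 119.3 rot [-0.003  0.019 -0.002] 0.019 F [ 0.8  0.1 -1. ] w 0.016459702026090005
```

```bash
python3 -m jog '[{"translation":[-3,-37,-30],"delta_rot":[-0.003,0.019,-0.002],"jaw":0},{"translation":[0,0,-40],"delta_rot":[0,0,0],"jaw":0},{"translation":[0,0,-40],"delta_rot":[0,0,0],"jaw":0},{"translation":[0,0,-20],"delta_rot":[0,0,0],"jaw":0},{"translation":[0,0,0],"delta_rot":[0,0,0],"jaw":0}]'
python3 - <<'E'
from h import *
plan(W("M",-.085,-.002,.0285),Rd)
for n in("top","side"):
    d=viewer.get_image(n);i=d["image"];i=i[240:360,250:400] if n=="top" else i[190:310,310:460]
    cv2.imwrite(f"pics/h_{n}.png",cv2.resize(i,None,fx=4,fy=4,interpolation=cv2.INTER_CUBIC))
E
```

```text
time_s: 14.8
position: [0.5096, -0.0212, 0.0843]
eef_rot: [0.198, 3.128, -0.001]
force: [0.3, 0.1, -0.4]
width: 0.0169
t 14.8 d mm [ -0.5   5.2 -55.8] |d| 56.1 rot [0.001 0.008 0.008] 0.011 F [ 0.3  0.1 -0.4] w 0.01686414310774825
```

View pics/h_side.png

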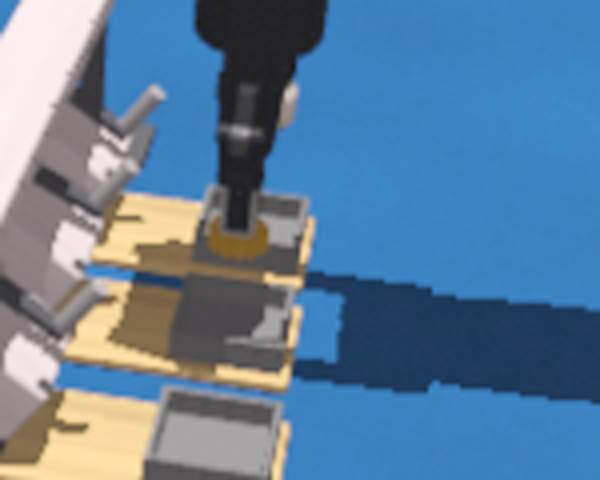

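View pics/h_top.png

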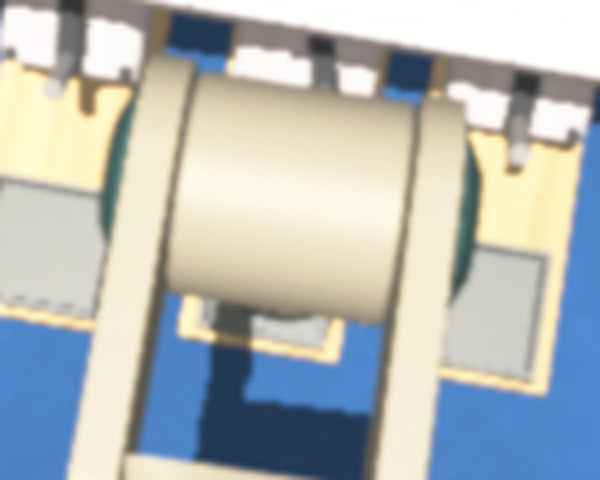

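The pinion is upright above tray M, at side (238,237). The arm clears the bar. I'll correct y by +5 mm and lower.

```bash
python3 -m jog '[{"translation":[0,5,-15],"delta_rot":[0.001,0.008,0.008],"jaw":0},{"translation":[0,0,-15],"delta_rot":[0,0,0],"jaw":0},{"translation":[0,0,-10],"delta_rot":[0,0,0],"jaw":0},{"translation":[0,0,-5],"delta_rot":[0,0,0],"jaw":0},{"translation":[0,0,0],"delta_rot":[0,0,0],"jaw":0}]'
python3 - <<'E'
from h import *
plan(W("M",-.085,-.002,.0285),Rd)
for n in("side",):
    d=viewer.get_image(n);i=d["image"];i=i[240:360,250:400] if n=="top" else i[190:310,310:460]
    cv2.imwrite(f"pics/i_{n}.png",cv2.resize(i,None,fx=5,fy=5,interpolation=cv2.INTER_CUBIC))
E
```

```text
time_s: 15.52
position: [0.5121, -0.0157, 0.0405]
eef_rot: [0.183, 3.13, -0.001]
force: [0.3, -0.1, -1.3]
width: 0.0168
t 15.53 d mm [ -2.9  -0.3 -12. ] |d| 12.3 rot [ 0.001  0.006 -0.001] 0.007 F [ 0.3 -0.1 -1.3] w 0.016792527928874604
```

View pics/i_side.png

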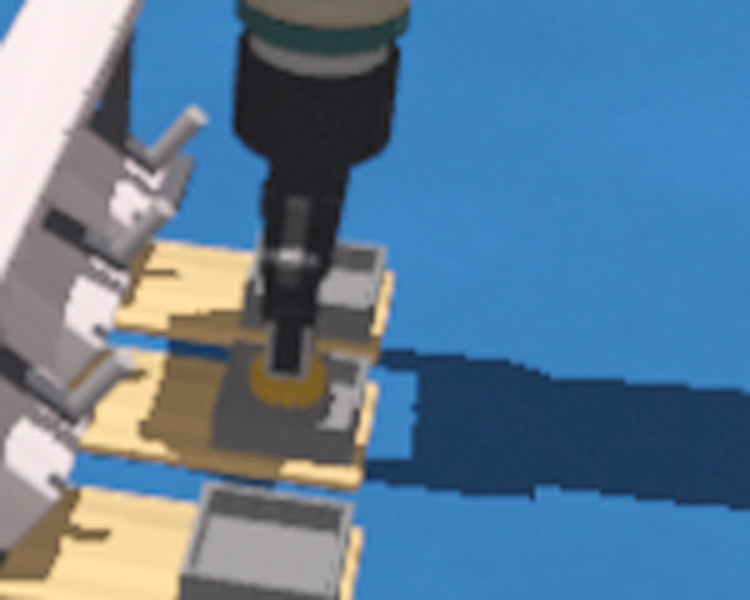

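```bash
python3 -m jog '[{"translation":[-3,0,-5],"delta_rot":[0,0.006,0],"jaw":0},{"translation":[0,0,-3],"delta_rot":[0,0,0],"jaw":0},{"translation":[0,0,-2],"delta_rot":[0,0,0],"jaw":0},{"translation":[0,0,0],"delta_rot":[0,0,0],"jaw":0}]'
python3 -c 'from h import *;plan(W("M",-.085,-.002,.0285),Rd)'
```

```text
time_s: 16.08
position: [0.5095, -0.0158, 0.031]
eef_rot: [0.184, 3.134, -0.001]
force: [-1.3, 0.6, -0.3]
width: 0.0166
t 16.07 d mm [-0.4 -0.2 -2.5] |d| 2.5 rot [ 0.001  0.002 -0.001] 0.002 F [-1.3  0.6 -0.3] w 0.016638189416568167
```

```bash
python3 -m jog '[{"translation":[0,0,-2],"delta_rot":[0,0,0],"jaw":0},{"translation":[0,0,-1],"delta_rot":[0,0,0],"jaw":0}]'
python3 -c 'from h import *;plan(W("M",-.085,-.002,.0285),Rd)'
```

```text
time_s: 16.32
position: [0.5097, -0.0158, 0.0281]
eef_rot: [0.184, 3.133, -0.001]
force: [-1.1, 0.1, -0.3]
width: 0.0167
t 16.32 d mm [-0.6 -0.1  0.4] |d| 0.7 rot [ 0.001  0.003 -0.001] 0.003 F [-1.1  0.1 -0.3] w 0.016735256986879783
```

```bash
python3 -m jog '[{"translation":[0,0,-1],"delta_rot":[0,0,0],"jaw":0},{"translation":[0,0,0],"delta_rot":[0,0,0],"jaw":0}]'
python3 -c 'from h import *;plan(W("M",-.085,-.002,.0285),Rd)'
```

```text
time_s: 16.58
position: [0.5097, -0.0159, 0.0269]
eef_rot: [0.184, 3.134, -0.001]
force: [-0.1, 0.0, -0.3]
width: 0.0166
t 16.57 d mm [-0.6 -0.1  1.6] |d| 1.7 rot [ 0.001  0.003 -0.001] 0.003 F [-0.1  0.  -0.3] w 0.01657558971533094
```

```bash
python3 -m jog '[{"translation":[0,0,-1],"delta_rot":[0,0,0],"jaw":0}]'
python3 -c 'from h import *;plan(W("M",-.085,-.002,.0285),Rd)'
```

```text
time_s: 16.7
position: [0.51, -0.0159, 0.0268]
eef_rot: [0.184, 3.133, -0.002]
force: [-4.6, 1.1, 12.0]
width: 0.0168
t 16.7 d mm [-0.8 -0.1  1.7] |d| 1.9 rot [ 0.001  0.003 -0.001] 0.003 F [-4.6  1.1 12. ] w 0.016752317213580344
```

It has touched the floor (12 N). I'll release and rise.

```bash
python3 -m jog '[{"translation":[0,0,0.5],"delta_rot":[0,0,0],"jaw":25},{"translation":[0,0,0],"delta_rot":[0,0,0],"jaw":42},{"translation":[0,0,0],"delta_rot":[0,0,0],"jaw":42},{"translation":[0,0,0],"delta_rot":[0,0,0],"jaw":42}]'
python3 -m jog '[{"translation":[0,0,8],"delta_rot":[0,0,0],"jaw":42},{"translation":[0,0,25],"delta_rot":[0,0,0],"jaw":42},{"translation":[-5,0,40],"delta_rot":[0,0,0],"jaw":42},{"translation":[-30,0,45],"delta_rot":[0,0,0],"jaw":42},{"translation":[-50,0,20],"delta_rot":[0,0,0],"jaw":42}]'
python3 -m jog '[{"translation":[-50,0,20],"delta_rot":[0,0,0],"jaw":42},{"translation":[-30,40,10],"delta_rot":[0,0,0],"jaw":42},{"translation":[0,60,0],"delta_rot":[0,0,0],"jaw":42},{"translation":[0,60,0],"delta_rot":[0,0,0],"jaw":42},{"translation":[0,60,0],"delta_rot":[0,0,0],"jaw":42}]'
python3 - <<'E'
from h import *
for n in("top","side"):
    d=viewer.get_image(n);cv2.imwrite(f"pics/full_{n}.png",d["image"]);i=d["image"];i=i[200:350,230:410] if n=="top" else i[190:330,290:440]
    cv2.imwrite(f"pics/j_{n}.png",cv2.resize(i,None,fx=4,fy=4,interpolation=cv2.INTER_CUBIC))
E
```

```text
time_s: 17.2
position: [0.5102, -0.0159, 0.0275]
eef_rot: [0.184, 3.132, -0.002]
force: [0.3, 1.0, 0.4]
width: 0.0357
time_s: 17.82
position: [0.4234, -0.0158, 0.1697]
eef_rot: [0.183, 3.135, -0.002]
force: [-0.4, 0.0, 0.4]
width: 0.0359
time_s: 18.45
position: [0.3397, 0.207, 0.2078]
eef_rot: [0.198, 3.117, 0.003]
force: [1.6, -0.4, 0.7]
width: 0.0359
```

View pics/j_side.png

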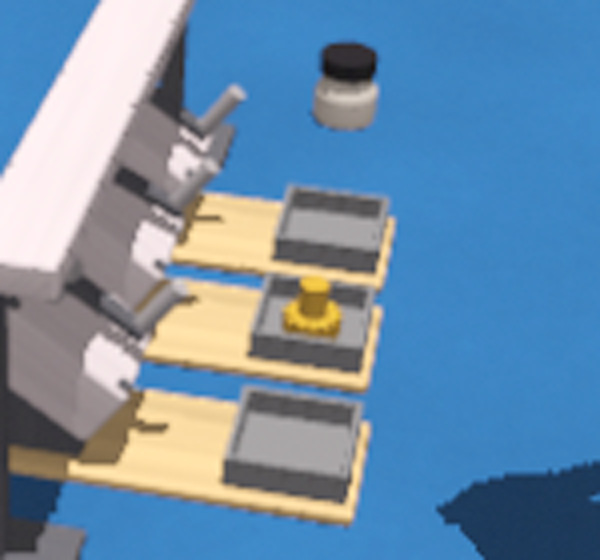

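View pics/j_top.png

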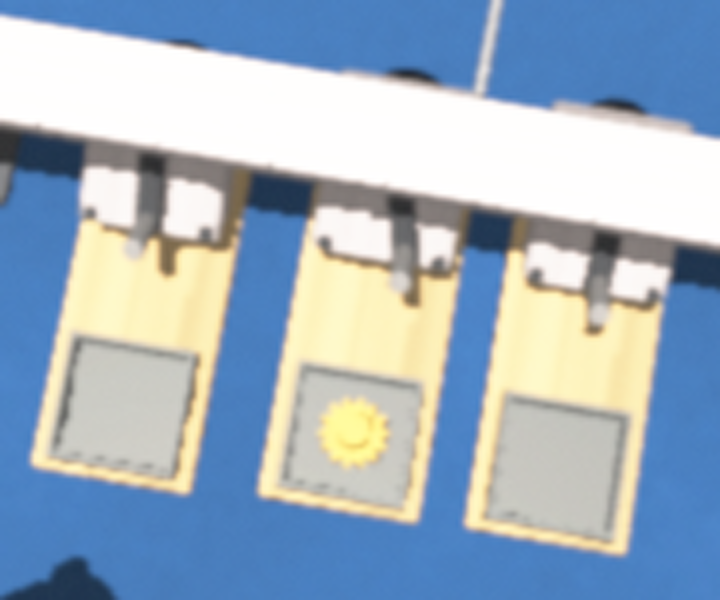

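View pics/full_top.png

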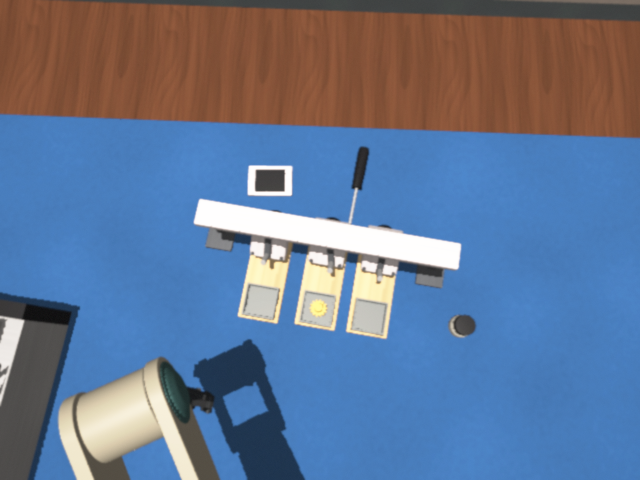

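The pinion stands hub up at crop (354,432), with the tray centre near (352,437). M's pin at (402,288) hangs well to the right, and the jar, screwdriver and drive haven't moved. I'll hand in.

```bash
python3 -m jog '[{"translation":[0,0,0],"delta_rot":[0,0,0],"jaw":42},{"translation":[0,0,0],"delta_rot":[0,0,0],"jaw":42}]'
python3 - <<'E'
from h import *
t=viewer.get_image("top")
X=onz(t,((354.5)/4-.5+230,(432.5)/4-.5+200),.035)-W("M",-.085,0,.013);print("pinion in tray",X@u,X@w)
X=onz(t,((402.5)/4-.5+230,(288.5)/4-.5+200),.112)-W("M",0,0,0);print("pin",X@u,X@w)
print(r.job_done())
E
```

```text
time_s: 18.8
position: [0.3387, 0.209, 0.2077]
eef_rot: [0.185, 3.12, 0.003]
force: [0.2, -0.4, 0.0]
width: 0.0358
pinion in tray 0.0002497840305479075 -0.0022450419764945295
pin -0.01654366024414512 -0.01547585912453529
the job is handed in; nothing more can be done
None
```

I found the worn gearbox, the middle one, swung its crank left and then right, and stood the pinion in its tray. The job was handed in at about 19 s of the 72 s allowed; it reports no verdict.

- **Which one is worn:** the left unit resisted about 3 mm to either side, so it is sound. The middle one moved freely for about 12 mm each way. I did not test the right unit, since only one is worn.
- **Crank:** I swung the middle crank left until it pushed back with 11 N, then right until it pushed back with 9 N, and let go. I read those pushes as +13.8 mm and −16.0 mm, inside the 19 mm limit. The pin rests about 12 to 15 mm right of the middle.
- **Pinion:** the last pictures show it standing hub up and released, about 2 mm from the tray centre.
- **Surroundings:** the jar, screwdriver and drive look unmoved, and the arm is clear of everything.

**Check that disagreed:** the camera put the resting pin at −15.5 mm, while 12 mm of play should leave it at −12 mm. My measured middle for that unit is probably 1.5 to 3 mm too far left. Even so, the pin is well past the 8 mm needed.

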